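Close up the jewellery display for the night

ROBOT

A 6-joint arm with a two-finger parallel gripper is mounted at the origin on the work surface. World frame = base frame: x ahead of the robot, y to its left, z up, the work surface at z = 0. Lengths are in m, angles in rad, forces in N, time in s.
With the tool pointing down it reaches from about 0.35 to 0.725 m from the base axis. Payload 6 kg.
Tool frame: the origin (TCP) lies at the very end of the fingers, on their centre line; the grasp point (between the pads) lies 19 mm behind it (manip.grip_point_offset is the z of the grasp point in the tool frame, in m); z points along the fingers, y is the line along which they close (so a half turn about z gives the same grasp; the last joint's range is limited). The gripper opens to 85 mm and grips with 20 to 120 N. Pads are 22 mm wide; open, the fingers measure 114 mm over their backs; the gripper's body (76 mm by 85 mm) begins 54 mm behind the grasp point. The pads swing forward as they close: fully open they stand 13 mm farther back than shut.
Start: joints at [1.482, 0.04, 0.085, 0, -1.615, -0.334], TCP at [0.246, 0.547, 0.231] pointing down, gripper open.
Joint ranges: [-2.56, 2.56], [-1.29, 2.01], [-1.08, 1.49], [-3.29, 1.98], [-2.81, -0.18], [-2.99, 2.99]. Speed limits (rad/s): [2.57, 2.57, 3.01, 3.14, 3.14, 3.14].

INTERFACE

Orientations are given as [roll, pitch, yaw] about the fixed x, y, z axes, in that order (R = Rz(yaw) Ry(pitch) Rx(roll)).
In Python, from station import manip gives the robot as it stands.
- The arm moves only by the shell command python3 -m inch 'ROWS' [FORCE]. ROWS is JSON, a list of rows, each an object with "dp": the shift along the tool's x, y, z scaled (see below), a list of three; "turn": the turn, a rotation vector about the tool's x, y, z scaled (see below), a list of three; "grip": the closure, from -1 (fully open) to 1 (shut). In form: [{"dp": [x, y, z], "turn": [wx, wy, wz], "grip": grip}, ...]. A call has 1 to 10 rows; each row shifts and turns the commanded pose from where the row before left it, along the tool's axes as they then stand; what a row does not reach is not made up. The controller multiplies each number of a shift by 0.15 m and each number of a turn by 90 degrees. A row lasts 1/8 s, in which the tool goes at most 62.5 mm and 10.7 degrees, less where a joint would pass 70% of its speed; a pose out of reach is approached as far as the arm can. A call with a number of a shift or a turn outside -1 to 1 is refused whole. A call with a gripper value outside its range is refused whole. The fingers move at their own pace and stop on an object; FORCE is the grip in N (left out, the last holds). Time passes only in rows, so rows that do not move let the fingers close. It gives the time, the measured TCP pose, the force, the opening and the grip force at its end, in the units of the state.
- manip.observe(): the state, without advancing time (a new reading comes with each control period).
- manip.capture(name): name is "scene" or "top" or "wrist"; returns a dict with "color" (420x560x3 uint8, red, green, blue), "z_map" (420x560 float32, m along the optical axis (not along the pixel's ray), 0 where there is no reading), "fovy" (degrees; the focal length in pixels is half the picture's height over the tangent of half this angle, whatever the lens; pixels are square), "cx", "cy" (the principal point, pixels), "k1" (the pictures are not rectified: a ray, as slopes to the right and down, at radius r is drawn at 1 + k1 r^2 times it, then the intrinsics apply), "R" (3x3) and "t" (3): a world point X has camera coordinates R X + t; the wrist camera has in their place "mount" (4x4, takes a point from camera to tool coordinates, whose origin is the TCP and whose axes are the flange's). Camera axes: x right, y down, z forward; pixel columns grow to the right and rows downward; lengths in m; the calibration is good to about 2 mm. A picture is of the moment at which its call begins: read the wrist's pose just before it.
- manip.finish_job(): hands the job in; it is judged then, once.
The state is a dict: "clock": time; "q": joint angles; "joint_vel": joint speeds; "joint_torque": joint torques, N m; "position": TCP position; "tool_rot": TCP orientation; "force": force on the tool from outside, world axes, zero at the start; "ft_torque": the same for the moment, N m; "grip_width": finger opening in m; "gripper_force": force on a finger pad.
Only numpy, scipy, OpenCV 4.12 (cv2) and the standard library are available. Lean on these libraries where they do the work, as an engineer would, in place of code of your own. Each camera call takes 0.05 s, during which the arm holds its last target. There are 200 camera calls.

TASK

Shut the jewellery display for the night: flick the light's toggle switch on the display base over to off, and put the ring block away in the empty lock-up box, set down gently so that it stands upright and flat on the box's floor. The display blocks are dovetailed together, so draw the ring block straight up until it is clear of its neighbours, keeping it level so that no ring falls off, and leave the other blocks seated where they are. Do not disturb the watch block already put away, the pencil bucket, the mug or the bottle.

Things in the scene. Friction and masses are not known exactly. Their poses are not given: they have to be found in the camera images.
- ring_block: Beech display block with three grey ring rolls and nine upright rings on top (to 24 mm above the wood). Wood 72 mm wide (y), 56 mm deep (x; two plain free faces to hold it by), 60 mm high. Origin: centre of its underside, z up. 0.14-0.28 kg. Stands in one of the base's three places, axes as the base's, dovetailed at both y ends: comes out only straight up, free when raised over 60 mm.
- ring_key (a point): Middle of the ring block's dovetail key, at half height, 41 mm from its centre. The key sticks out 10 mm beyond the 72 mm body at the +y end over the full height, 14 mm wide at the root, 30 mm at the tip; the -y end has the matching groove. All blocks and the end cheeks have the same keys and grooves, each key in the groove of the next to +y, waxed, with about 2.5 mm play.
- bracelet_block: Bracelet block: same beech block, key and origin as the ring block; on top a brass post and a grey bar with bangles, 90 mm long (along x), 31 mm thick, 4 mm off centre to +y, its highest point 71 mm above the wood. Loose in one of the three places, 0.30 kg. Must stay seated.
- earring_block: Earring block: same beech block, key and origin as the ring block; on top an upright grey panel of studs 50 mm wide (y), 10 mm thick (x), 66 mm high above the wood, 4 mm off centre to +x and +y. Loose in one of the three places, 0.28 kg. Must stay seated.
- display_base: Black lit base, fixed: 84 mm deep (x), 259 mm long (y), seat 25 mm high, 6 mm lips along the long edges (inner faces at x = +-33 mm), beech end cheeks at both ends, 85 mm up. Origin on the counter under the middle place; x across, y along the row. Places at y = -75, 0, +75 mm; blocks stand at z = 25 mm. At the -y end a control box 84 x 62 x 45 mm high, centre y = -160 mm, toggle on top.
- toggle (a joint): The light's toggle: steel lever, 45 mm from pivot to the centre of its 13 mm black ball, swinging about the base's y axis. 0 = on: leans 0.45 rad from upright towards the base's -x (green dot). 0.9 = off: leans 0.45 rad towards +x (red ring). A spring snaps it over its upright centre (0.45). Needs about 2 N at the ball, 4 N half-way down, pushed towards +x.
- toggle_tip (a point): Centre of the ball at the end of the toggle lever, 85 mm above the counter when at rest.
- toggle_pivot (a point): Pivot of the toggle lever, on the control box's top, 45 mm above the counter, at x = 0, y = -163 mm of the base.
- empty_box: The empty lock-up box: open wooden tray with blue lining, outside 135 mm (x) by 122 mm (y) by 25 mm high, walls and floor 5 mm thick: 125 x 112 mm inside, 20 mm deep. Fixed on a 3 mm mat. Origin: centre of its underside, 3 mm above the counter. The ring block fits in with its axes about in line with the box's, either way round.
- full_box: The other lock-up box, alike, beside the empty one on the same mat (165 x 300 mm), already holding the watch block. Fixed.
- watch_block: The watch block, already put away in the full box: same beech block, key and origin as the ring block, with a grey cushion and a steel watch on top (to 39 mm above the wood). Loose, 0.24 kg.
- pencil_bucket: Red tin bucket, 78 mm across, 90 mm high, with pencils standing up to 175 mm above the counter. Loose bystander. Origin: centre of its underside.
- mug: Blue mug, 76 mm across and 90 mm high, handle at its +y side. Loose bystander. Origin: centre of its underside.
- polish_bottle: Amber bottle of jewellery polish, 52 mm across and 125 mm high. Loose bystander. Origin: centre of its underside.
Mind the look-alikes: they are no part of the job. Leave any green look-alike of the ring_block alone.

How it is judged:
By the outcome, as a careful person would: the job done as asked, in the order asked, and still so for the second after the job is handed in, with the robot touching nothing.
It also fails if it takes over 59 s, if anything falls off the work surface, if the arm or the gripper's body presses on something with over 40 N, if the wrist force passes 120 N, or if a joint passes its speed limit or range.

## Working session

There is one attempt and no reset: what is moved stays moved. The work goes in short steps, Python scripts to look and compute and a shell command to move; the robot and the scene stay as the last step left them, time stands still between calls to the robot, and variables do not carry over. Pictures are saved under pics/ and viewed, at most 10 in all, crops included, and the job is handed in when it is done.

```bash
ls; mkdir -p pics; cat > h.py <<'E'
import numpy as np, cv2, pickle
from station import manip
from scipy.spatial.transform import Rotation as Ro
def cap(n):
    s=manip.observe(); c=dict(manip.capture(n)); c['s']=s
    if 'mount' in c and n=='wrist':
        T=np.eye(4); T[:3,:3]=Ro.from_euler('xyz',s['tool_rot']).as_matrix(); T[:3,3]=s['position']
        M=T@np.array(c['mount']); c['Rw']=M[:3,:3]; c['o']=M[:3,3]
    else:
        R=np.array(c['R']); c['Rw']=R.T; c['o']=-R.T@np.array(c['t'])
    return c
def save(c,f): cv2.imwrite(f,cv2.cvtColor(c['color'],cv2.COLOR_RGB2BGR))
def ray(c,u,v):
    f=210/np.tan(np.radians(c['fovy'])/2)
    d=np.array([(u-c['cx'])/f,(v-c['cy'])/f]); p=d.copy()
    for _ in range(20): p=d/(1+c['k1']*(p@p))
    return np.array([p[0],p[1],1.])
def onz(c,u,v,z):
    d=c['Rw']@ray(c,u,v); return c['o']+d*(z-c['o'][2])/d[2]
def dep(c,u,v):
    return c['o']+c['Rw']@(ray(c,u,v)*c['z_map'][int(v),int(u)])
def cloud(c):
    f=210/np.tan(np.radians(c['fovy'])/2)
    v,u=np.mgrid[0:420,0:560]; d=np.stack([(u-c['cx'])/f,(v-c['cy'])/f],-1); p=d.copy()
    for _ in range(20): p=d/(1+c['k1']*(p**2).sum(-1,keepdims=True))
    r=np.dstack([p,np.ones((420,560))])*c['z_map'][...,None]
    return r@c['Rw'].T+c['o']
E
python3 - <<'E'
from h import *
for n in ['scene','top','wrist']:
    c=cap(n); save(c,f'pics/{n}.png'); pickle.dump(c,open(n+'.pkl','wb')); print(n,c['fovy'],c['k1'],c['o'].round(3),c['Rw'].round(2).tolist(),(c['z_map']>0).mean())
print(manip.observe(),manip.grip_point_offset)
E
```

```text
pics
scene 48.05767990149204 -0.11715240049908186 [0.917 0.483 1.017] [[-0.77, 0.54, -0.34], [0.64, 0.65, -0.41], [0.0, -0.53, -0.85]] 0.9961904761904762
top 55.79413276183221 -0.058641836837375096 [0.488 0.045 1.208] [[0.01, -1.0, 0.06], [-1.0, -0.01, -0.0], [0.0, -0.06, -1.0]] 0.9959991496598639
wrist 63.614380297866084 0.013397162898410964 [0.319 0.515 0.371] [[-0.41, -0.87, -0.28], [-0.91, 0.39, 0.13], [0.0, 0.31, -0.95]] 0.9961352040816327
{'clock': 0.15, 'q': array([ 1.48168637e+00,  4.06932614e-02,  8.40596377e-02, -3.24037578e-04,
       -1.61551697e+00, -3.33702537e-01]), 'joint_vel': array([-0.00023359, -0.00047073,  0.00225398,  0.00234982,  0.00019903,
       -0.00021298]), 'joint_torque': array([-2.09812722e-03, -3.68608868e+01,  3.47693825e+01,  6.93627700e+00,
       -4.31625798e-03, -6.15241959e-06]), 'position': array([0.24603886, 0.54695807, 0.23051039]), 'tool_rot': array([ 3.14020706e+00, -1.37706439e-04, -4.22798131e-01]), 'force': array([ 0.05074565,  0.02291441, -0.24904197]), 'ft_torque': array([-0.01066319,  0.01640107, -0.03690625]), 'gripper_force': 0.0, 'grip_width': 0.08534140371319654} -0.0187
```

View pics/top.png

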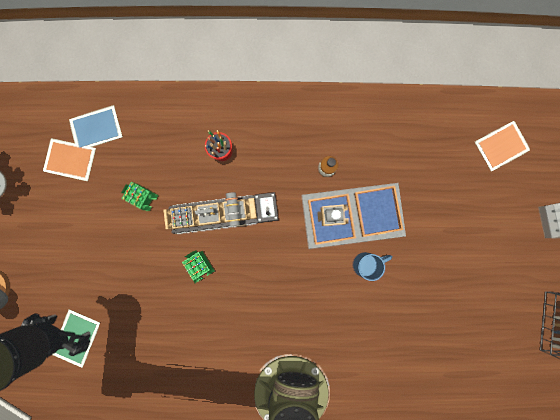

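View pics/scene.png

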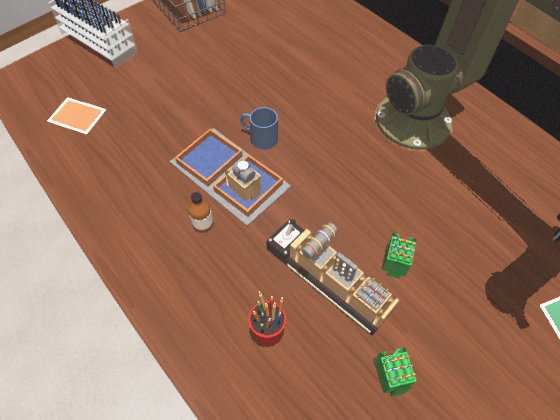

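Top view: the base row lies at (165–278, 212). Ring block candidates are the leftmost beech block with rolls at (181,215), and the green look-alikes at (139,195) and (197,266). I choose the beech block in the row. The earring block is at (208,212), bracelet at (235,207) and toggle box at (266,207). The full box is at (331,218), the empty one at (380,210).

```bash
python3 - <<'E'
from h import *
c=pickle.load(open('top.pkl','rb')); P=cloud(c)
s=pickle.load(open('scene.pkl','rb')); Q=cloud(s)
for nm,X,im in(('top',P,c),('scene',Q,s)):
    print(nm,'table z',np.median(X[...,2][(abs(X[...,0]-.55)<.05)&(abs(X[...,1]-.4)<.03)]))
    m=(X[...,2]>.015)&(X[...,0]>.38)&(X[...,0]<.68)&(X[...,1]<.35)&(X[...,1]>.0)
    n,l,st,ce=cv2.connectedComponentsWithStats(m.astype(np.uint8))
    for i in range(1,n):
        if st[i,4]<150: continue
        p=X[l==i]; 
        for a,b in((.015,.2),(.015,.05),(.037,.05),(.08,.09)):
            q=p[(p[:,2]>a)&(p[:,2]<b)]
            if len(q)>20: print(i,st[i,4],a,b,cv2.minAreaRect(q[:,:2].astype(np.float32)),q[:,2].max().round(3))
    # boxes
    m=(X[...,2]>.018)&(X[...,2]<.035)&(X[...,0]>.42)&(X[...,0]<.68)&(X[...,1]<-.0)&(X[...,1]>-.3)
    n,l,st,ce=cv2.connectedComponentsWithStats(m.astype(np.uint8))
    for i in range(1,n):
        if st[i,4]>40:
            q=X[l==i]; print('box',st[i],cv2.minAreaRect(q[:,:2].astype(np.float32)),np.median(q[:,2]))
    hsv=cv2.cvtColor(im['color'],cv2.COLOR_RGB2HSV)
a=cv2.resize(cv2.cvtColor(c['color'],cv2.COLOR_RGB2BGR)[185:245,160:285],None,fx=6,fy=6,interpolation=cv2.INTER_CUBIC)
cv2.imwrite('pics/cr.png',a)
E
```

```text
top table z -0.00032467074903630433
428 3090 0.015 0.2 ((0.5395275354385376, 0.20135916769504547), (0.08976099640130997, 0.3092721402645111), 7.456223487854004) 0.157
428 3090 0.015 0.05 ((0.5392215847969055, 0.2015651911497116), (0.0872286781668663, 0.30931729078292847), 7.8685760498046875) 0.05
428 3090 0.037 0.05 ((0.5414437651634216, 0.18744419515132904), (0.08363442867994308, 0.2807811498641968), 7.824655532836914) 0.05
428 3090 0.08 0.09 ((0.5378131866455078, 0.21249523758888245), (0.05617385357618332, 0.2838386595249176), 7.958553314208984) 0.09
541 330 0.015 0.2 ((0.40228450298309326, 0.28317829966545105), (0.044432803988456726, 0.07381487637758255), 0.04155497997999191) 0.086
541 330 0.015 0.05 ((0.4069042205810547, 0.26543688774108887), (0.061267249286174774, 0.017690708860754967), 53.08156967163086) 0.05
box [355 186  38  51 208] ((0.5487651824951172, -0.2512418031692505), (0.14018090069293976, 0.11244145035743713), 7.431030750274658) 0.026388877247088938
box [308 194  48  51 323] ((0.5241756439208984, -0.11689265072345734), (0.1359935849905014, 0.12258178740739822), 9.558
[... 855 characters left out ...]
37 0.05 ((0.4060157835483551, 0.28230392932891846), (0.07711521536111832, 0.03800986334681511), 81.1683578491211) 0.05
2 714 0.08 0.09 ((0.3842116594314575, 0.2839270830154419), (0.041728675365448, 0.04165981337428093), 38.14365768432617) 0.087
box [176 134  66  50 387] ((0.5496616363525391, -0.25106900930404663), (0.13943488895893097, 0.11879726499319077), 8.91699504852295) 0.02616508999189804
box [213 155  70  59 514] ((0.5259750485420227, -0.11340407282114029), (0.139418825507164, 0.12597820162773132), 9.06029224395752) 0.026181732628861754
box [226 181  35  20 124] ((0.556555986404419, -0.1024310514330864), (0.034817174077034, 0.09253266453742981), 32.85157012939453) 0.026546529446266953
```

View pics/cr.png

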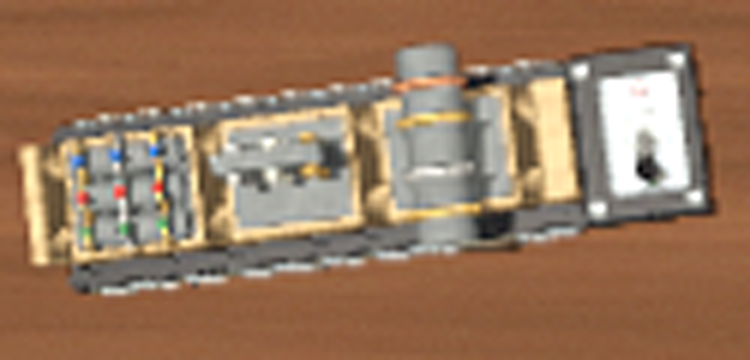

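```bash
cat >> h.py <<'E'
def togo(x,y,z,yaw=None):
    s=manip.observe(); R=Ro.from_euler('xyz',s['tool_rot'])
    d=R.inv().apply(np.array([x,y,z])-s['position'])
    t=np.zeros(3)
    if yaw is not None: t=(R.inv()*Ro.from_euler('xyz',[np.pi,0,yaw])).as_rotvec()
    print('at',s['position'].round(4),s['tool_rot'].round(4),'dp',(d/.15).round(3),'turn',(t/(np.pi/2)).round(4),'t',s['clock'])
E
python3 -m inch '[{"dp":[0,0,-0.1],"turn":[0,0,0.107],"grip":-1},{"dp":[0,0,-0.1],"turn":[0,0,0.107],"grip":-1},{"dp":[0,0,0],"turn":[0,0,0.107],"grip":-1},{"dp":[0,0,0],"turn":[0,0,0.107],"grip":-1},{"dp":[0,0,0],"turn":[0,0,0.107],"grip":-1},{"dp":[0,0,0],"turn":[0,0,0.107],"grip":-1}]'
python3 -m inch '[{"dp":[0.15,-0.14,0],"turn":[0,0,0],"grip":-1},{"dp":[0.25,-0.24,0],"turn":[0,0,0],"grip":-1},{"dp":[0.25,-0.24,0],"turn":[0,0,0],"grip":-1},{"dp":[0.25,-0.24,0],"turn":[0,0,0],"grip":-1},{"dp":[0.25,-0.24,0],"turn":[0,0,0],"grip":-1},{"dp":[0.25,-0.24,0],"turn":[0,0,0],"grip":-1},{"dp":[0.2,-0.2,0],"turn":[0,0,0],"grip":-1},{"dp":[0.11,-0.1,0],"turn":[0,0,0],"grip":-1},{"dp":[0,0,0],"turn":[0,0,0],"grip":-1}]'
python3 - <<'E'
from h import *
togo(.527,.33,.26,-1.432)
c=cap('wrist'); save(c,'pics/w1.png'); pickle.dump(c,open('w1.pkl','wb')); print(c['o'],c['Rw'].round(2))
E
```

```text
clock: 0.9
position: [0.2461, 0.5471, 0.2608]
tool_rot: [3.141, -0.001, -1.437]
force: [0.3, 0.6, 0.3]
grip_width: 0.0855
gripper_force: 0.0
clock: 2.02
position: [0.5263, 0.3262, 0.2605]
tool_rot: [3.141, -0.001, -1.434]
force: [-0.7, 0.9, 0.1]
grip_width: 0.0851
gripper_force: 0.0
at [0.5263 0.3262 0.2605] [ 3.1405e+00 -9.0000e-04 -1.4337e+00] dp [-0.025 -0.008  0.003] turn [ 0.0007 -0.0006 -0.0011] t 2.025
[0.53751942 0.2478767  0.4016929 ] [[-0.99 -0.13 -0.04]
 [-0.14  0.94  0.31]
 [ 0.    0.31 -0.95]]
```

View pics/w1.png

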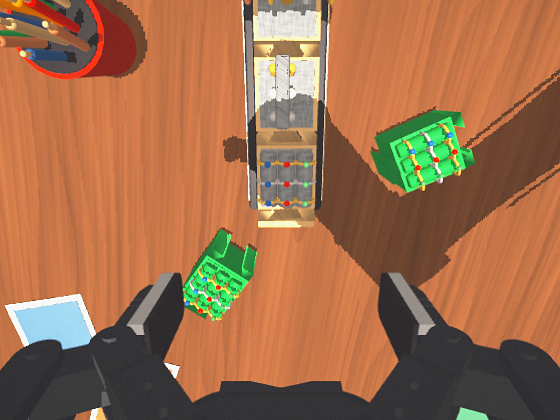

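The wrist view shows the ring block (beech, three rolls) at about (287,178) at the +y end of the row. Both green look-alikes, at (216,280) and (425,160), are separate.

```bash
python3 - <<'E'
from h import *
c=pickle.load(open('w1.pkl','rb'));X=cloud(c)
for u,v in [(257,148),(316,148),(257,207),(316,207),(287,147),(287,208),(257,180),(316,180)]: print((u,v),onz(c,u,v,.085).round(4), dep(c,u,v).round(4))
a=(X[...,0]>.47)&(X[...,0]<.61)
z=X[...,2]
# wood-colour rows
yaw=.138
ex=np.array([np.cos(yaw),np.sin(yaw)]);ey=np.array([-np.sin(yaw),np.cos(yaw)])
# base long edges: points z .028-.034 (lips), and the wood sides z .08-.088
o=np.array([.5357,.2318])
L=np.dstack([(X[...,:2]-o)@ex,(X[...,:2]-o)@ey])
for lo,hi in((.026,.036),(.080,.088)):
    m=(z>lo)&(z<hi)&(abs(L[...,0])<.06)
    for y in np.arange(-.04,.145,.02):
        k=m&(abs(L[...,1]-y)<.006)
        if k.sum()>5: print(lo,y.round(3),L[...,0][k].min().round(4),L[...,0][k].max().round(4),np.median(z[k]).round(4),k.sum())
k=(z>.08)&(z<.088)&(abs(L[...,0])<.02); h,e=np.histogram(L[...,1][k],bins=np.arange(.03,.14,.003)); print(list(zip(e.round(3),h)))
t=pickle.load(open('top.pkl','rb'));Y=cloud(t)
k=(abs(Y[...,0]-.5454)<.05)&(abs(Y[...,1]-.07)<.04)&(Y[...,2]>.07)
print('toggle top',Y[k].round(4))
Lz=(Y[...,:2]-o);k=(Y[...,2]>.04)&(Y[...,2]<.05)&(Lz@ey<-.13);print('ctrl',cv2.minAreaRect(Y[k][:,:2][abs(Y[k][:,1]-.07)<.05].astype(np.float32)))
s=pickle.load(open('scene.pkl','rb'));Y=cloud(s)
k=(abs(Y[...,0]-.5454)<.05)&(abs(Y[...,1]-.07)<.03)&(Y[...,2]>.075); print('toggle scene',Y[k].mean(0),k.sum(),Y[k].min(0),Y[k].max(0))
E
```

```text
(257, 148) [0.5532 0.2944 0.085 ] [0.5532 0.2944 0.0849]
(316, 148) [0.4989 0.2869 0.085 ] [0.4921 0.2937 0.0298]
(257, 207) [0.5465 0.3516 0.085 ] [ 0.549   0.3799 -0.0014]
(316, 207) [0.4891 0.3437 0.085 ] [0.4806 0.3605 0.0293]
(287, 147) [0.5257 0.2897 0.085 ] [0.5256 0.29   0.0827]
(287, 208) [0.5172 0.3486 0.085 ] [0.5171 0.3488 0.0843]
(257, 180) [0.5497 0.3246 0.085 ] [0.5493 0.3223 0.0946]
(316, 180) [0.4937 0.3169 0.085 ] [0.486  0.329  0.0295]
0.026 -0.04 -0.0395 0.0381 0.0295 157
0.026 -0.02 -0.0397 0.0381 0.0294 149
0.026 0.0 -0.0399 0.0378 0.0293 147
0.026 0.02 -0.0397 0.0381 0.0294 130
0.026 0.04 -0.0393 0.0379 0.0296 121
0.026 0.06 -0.04 0.0373 0.0293 117
0.026 0.08 -0.0396 0.038 0.0294 114
0.026 0.1 -0.0392 0.0373 0.0295 95
0.026 0.12 -0.04 0.038 0.0294 109
0.026 0.14 -0.0393 0.0371 0.0292 21
0.08 -0.04 -0.0286 0.0271 0.0842 1064
0.08 -0.02 -0.0285 0.0269 0.0835 734
0.08 0.0 -0.0289 0.0265 0.0841 688
0.08 0.02 -0.0288 0.027 0.0841 679
0.08 0.04 -0.0286 0.0266 0.0838 572
0.08 0.06 -0.0288 0.027 0.0837 494
0.08 0.08 -0.0291 0.0266 0.0845 159
0.08 0.1 -0.0287 0.0269 0.0
[... 1579 characters left out ...]
98 0.0847]
 [0.5387 0.1095 0.0824]
 [0.5388 0.0781 0.0885]
 [0.5387 0.0752 0.0908]
 [0.5389 0.0725 0.0868]
 [0.5389 0.0697 0.088 ]
 [0.536  0.1097 0.0794]
 [0.5359 0.078  0.0904]
 [0.5359 0.0752 0.0904]
 [0.5357 0.0723 0.0945]
 [0.536  0.0696 0.0884]
 [0.5331 0.1096 0.0795]
 [0.5332 0.0781 0.0853]
 [0.5332 0.0753 0.0869]
 [0.5332 0.0724 0.0868]
 [0.5333 0.0696 0.0869]
 [0.5302 0.1094 0.0822]
 [0.5273 0.1093 0.0832]
 [0.5244 0.1092 0.0844]
 [0.5249 0.107  0.0722]]
ctrl ((0.3392021656036377, 0.04504328966140747), (0.5231231451034546, 0.054988354444503784), 8.021035194396973)
toggle scene [0.54131904 0.07846808 0.08601852] 36 [0.53398439 0.07295056 0.07550446] [0.54859233 0.08350114 0.09428289]
```

```bash
python3 - <<'E'
from h import *
c=pickle.load(open('w1.pkl','rb'));X=cloud(c);z=X[...,2]
yaw=.138
ex=np.array([np.cos(yaw),np.sin(yaw)]);ey=np.array([-np.sin(yaw),np.cos(yaw)]);o=np.array([.5348,.2317])
L=np.dstack([(X[...,:2]-o)@ex,(X[...,:2]-o)@ey])
k=(z>.075)&(z<.09)&(abs(L[...,0])<.05); print('end',np.sort(L[...,1][k])[-5:])
k=(z>.02)&(z<.035)&(abs(abs(L[...,0])-.037)<.003); print('lip end',np.sort(L[...,1][k])[-5:])
# panel
k=(z>.135)&(abs(L[...,0])<.03)&(abs(L[...,1])<.05); print('panel y',np.percentile(L[...,1][k],[1,50,99]),'x',np.percentile(L[...,0][k],[1,99]))
for v in range(120,232,4): print(v,[ (tuple(c['color'][v,u]),X[v,u,2].round(3),L[v,u,1].round(3)) for u in (270,288)])
a=cv2.resize(cv2.cvtColor(c['color'],cv2.COLOR_RGB2BGR)[100:235,230:340],None,fx=4.4,fy=4.4,interpolation=cv2.INTER_CUBIC)
cv2.imwrite('pics/cr2.png',a)
E
```

```text
end [0.13785049 0.13796379 0.13802109 0.13815465 0.13820259]
lip end [0.20528391 0.2054667  0.20558669 0.20583507 0.20606049]
panel y [-0.04660824  0.01564882  0.03488995] x [-0.01130242  0.01341013]
120 [((np.uint8(138), np.uint8(130), np.uint8(125)), np.float64(0.084), np.float64(0.035)), ((np.uint8(120), np.uint8(117), np.uint8(115)), np.float64(0.149), np.float64(0.031))]
124 [((np.uint8(131), np.uint8(127), np.uint8(123)), np.float64(0.085), np.float64(0.038)), ((np.uint8(123), np.uint8(120), np.uint8(115)), np.float64(0.149), np.float64(0.033))]
128 [((np.uint8(201), np.uint8(156), np.uint8(112)), np.float64(0.084), np.float64(0.042)), ((np.uint8(166), np.uint8(135), np.uint8(100)), np.float64(0.083), np.float64(0.042))]
132 [((np.uint8(205), np.uint8(155), np.uint8(97)), np.float64(0.067), np.float64(0.047)), ((np.uint8(158), np.uint8(121), np.uint8(81)), np.float64(0.085), np.float64(0.045))]
136 [((np.uint8(192), np.uint8(145), np.uint8(94)), np.float64(0.084), np.float64(0.049)), ((np.uint8(149), np.uint8(113), np.uint8(75)), np.float64(0.084), np.float64(0.049))]
140 [((np
[... 3381 characters left out ...]
t8(237), np.uint8(183), np.uint8(117)), np.float64(0.071), np.float64(0.131)), ((np.uint8(157), np.uint8(121), np.uint8(83)), np.float64(0.083), np.float64(0.127))]
220 [((np.uint8(162), np.uint8(117), np.uint8(77)), np.float64(0.082), np.float64(0.132)), ((np.uint8(229), np.uint8(172), np.uint8(108)), np.float64(0.083), np.float64(0.132))]
224 [((np.uint8(247), np.uint8(247), np.uint8(197)), np.float64(0.084), np.float64(0.135)), ((np.uint8(247), np.uint8(247), np.uint8(216)), np.float64(0.082), np.float64(0.136))]
228 [((np.uint8(203), np.uint8(114), np.uint8(71)), np.float64(-0.002), np.float64(0.173)), ((np.uint8(225), np.uint8(131), np.uint8(77)), np.float64(-0.002), np.float64(0.173))]
```

View pics/cr2.png

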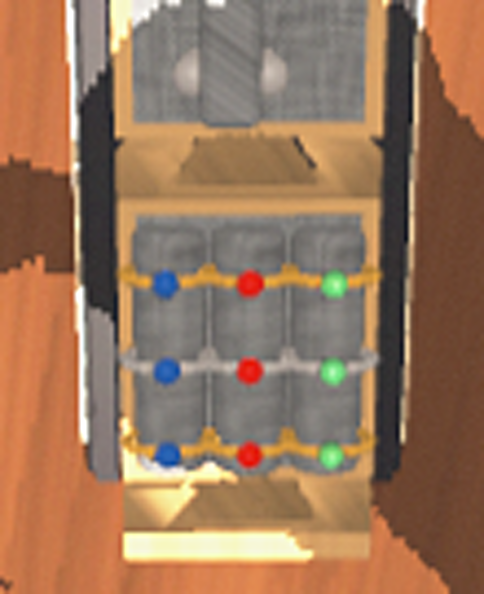

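```bash
python3 - <<'E'
from h import *
togo(.4795,.0676,.26,-1.433)
E
```

```text
at [0.5257 0.3269 0.2607] [ 3.1407e+00 -5.0000e-04 -1.4326e+00] dp [1.67  0.543 0.006] turn [ 0.0006 -0.0003  0.0003] t 2.075
```

```bash
python3 -m inch '[{"dp":[0.15,0.05,0],"turn":[0,0,0],"grip":1},{"dp":[0.25,0.08,0],"turn":[0,0,0],"grip":1},{"dp":[0.27,0.09,0],"turn":[0,0,0],"grip":1},{"dp":[0.27,0.09,0],"turn":[0,0,0],"grip":1},{"dp":[0.27,0.09,0],"turn":[0,0,0],"grip":1},{"dp":[0.26,0.08,0],"turn":[0,0,0],"grip":1},{"dp":[0.2,0.06,0],"turn":[0,0,0],"grip":1},{"dp":[0,0,0],"turn":[0,0,0],"grip":1}]' 40
python3 -m inch '[{"dp":[0,0,0.2],"turn":[0,0,0],"grip":1},{"dp":[0,0,0.3],"turn":[0,0,0],"grip":1},{"dp":[0,0,0.3],"turn":[0,0,0],"grip":1},{"dp":[0,0,0.2],"turn":[0,0,0],"grip":1},{"dp":[0,0,0],"turn":[0,0,0],"grip":1}]'
python3 - <<'E'
from h import *
togo(.4795,.0676,.074,-1.433); togo(.550,.0772,.074,-1.433)
c=cap('scene'); X=cloud(c)
k=(abs(X[...,0]-.54)<.04)&(abs(X[...,1]-.0765)<.02)&(X[...,2]>.06)&(X[...,2]<.1);print(X[k].mean(0),X[k].min(0),X[k].max(0),k.sum())
E
```

```text
clock: 3.08
position: [0.4796, 0.0673, 0.262]
tool_rot: [-3.14, 0.0, -1.432]
force: [-0.2, 0.9, 0.2]
grip_width: 0.0
gripper_force: 0.0
clock: 3.7
position: [0.4785, 0.0686, 0.1088]
tool_rot: [3.137, -0.001, -1.43]
force: [-0.5, 0.0, 0.1]
grip_width: 0.0002
gripper_force: 0.0
at [0.4785 0.0686 0.1088] [ 3.1367e+00 -1.3000e-03 -1.4299e+00] dp [ 0.007 -0.007  0.232] turn [ 0.0031 -0.0008  0.002 ] t 3.7
at [0.4785 0.0686 0.1088] [ 3.1367e+00 -1.3000e-03 -1.4299e+00] dp [ 0.01  -0.481  0.23 ] turn [ 0.0031 -0.0008  0.002 ] t 3.7
[0.5444838  0.07914419 0.079441  ] [0.53354787 0.07149787 0.06150006] [0.55452121 0.08496749 0.09523606] 57
```

```bash
python3 -m inch '[{"dp":[0,0,0.13],"turn":[0,0,0],"grip":1},{"dp":[0,0,0.1],"turn":[0,0,0],"grip":1},{"dp":[0,-0.08,0],"turn":[0,0,0],"grip":1},{"dp":[0,-0.08,0],"turn":[0,0,0],"grip":1},{"dp":[0,-0.08,0],"turn":[0,0,0],"grip":1},{"dp":[0,-0.08,0],"turn":[0,0,0],"grip":1},{"dp":[0,-0.08,0],"turn":[0,0,0],"grip":1},{"dp":[0,-0.08,0],"turn":[0,0,0],"grip":1},{"dp":[0,0,0],"turn":[0,0,0],"grip":1}]'
python3 -m inch '[{"dp":[0,0.2,0],"turn":[0,0,0],"grip":1},{"dp":[0,0.2,0],"turn":[0,0,0],"grip":1},{"dp":[0,0,-0.2],"turn":[0,0,0],"grip":1}]'
python3 - <<'E'
from h import *
for n in('scene','top'):
    c=cap(n); X=cloud(c)
    k=(abs(X[...,0]-.555)<.05)&(abs(X[...,1]-.0765)<.02)&(X[...,2]>.06)&(X[...,2]<.1)&(X[...,0]>.52);print(X[k].mean(0),X[k].min(0),X[k].max(0),k.sum())
togo(.4795,.0676,.26,-1.433)
E
```

```text
clock: 4.88
position: [0.5519, 0.078, 0.0763]
tool_rot: [3.141, -0.0, -1.432]
force: [-0.2, 0.2, -0.7]
grip_width: 0.0002
gripper_force: 0.0
clock: 5.25
position: [0.4887, 0.0688, 0.1042]
tool_rot: [3.136, -0.001, -1.431]
force: [1.2, 0.2, 1.3]
grip_width: 0.0002
gripper_force: 0.0
[0.57489238 0.08369318 0.08256194] [0.56075477 0.07785117 0.06033209] [0.58210677 0.08825758 0.09377457] 35
[0.5757076  0.07886168 0.08858538] [0.57013936 0.07286416 0.08114123] [0.58142114 0.08438553 0.09385897] 20
at [0.4932 0.07   0.1105] [-3.1356e+00  6.0000e-04 -1.4305e+00] dp [ 0.002  0.087 -0.997] turn [-0.0038  0.0004  0.0016] t 5.35
```

```bash
python3 -m inch '[{"dp":[0,0,-0.25],"turn":[0,0,0],"grip":0},{"dp":[0,0,-0.4],"turn":[0,0,0],"grip":-1},{"dp":[0,0,-0.35],"turn":[0,0,0],"grip":-1},{"dp":[0,0,0],"turn":[0,0,0],"grip":-1}]'
python3 - <<'E'
from h import *
togo(.5226,.3198,.26,-1.433)
c=cap('top'); X=cloud(c); pickle.dump(c,open('top2.pkl','wb'))
E
```

```text
clock: 5.85
position: [0.4935, 0.07, 0.2619]
tool_rot: [-3.133, 0.002, -1.431]
force: [0.8, -0.8, -0.3]
grip_width: 0.0722
gripper_force: 0.0
at [0.4935 0.07   0.2619] [-3.1332e+00  1.7000e-03 -1.4315e+00] dp [-1.623 -0.424  0.019] turn [-0.0053  0.0011  0.001 ] t 5.85
```

```bash
python3 -m inch '[{"dp":[-0.15,-0.04,0],"turn":[0,0,0],"grip":-1},{"dp":[-0.25,-0.064,0],"turn":[0,0,0],"grip":-1},{"dp":[-0.26,-0.07,0],"turn":[0,0,0],"grip":-1},{"dp":[-0.26,-0.07,0],"turn":[0,0,0],"grip":-1},{"dp":[-0.26,-0.07,0],"turn":[0,0,0],"grip":-1},{"dp":[-0.25,-0.06,0],"turn":[0,0,0],"grip":-1},{"dp":[-0.19,-0.05,0],"turn":[0,0,0],"grip":-1},{"dp":[0,0,0],"turn":[0,0,0],"grip":-1},{"dp":[0,0,0],"turn":[0,0,0],"grip":-1}]'
python3 - <<'E'
from h import *
togo(.5226,.3198,.044,-1.433)
E
```

```text
clock: 7.02
position: [0.5209, 0.3187, 0.2557]
tool_rot: [3.14, -0.001, -1.431]
force: [-0.1, 0.3, -0.5]
grip_width: 0.0855
gripper_force: 0.0
at [0.5209 0.3187 0.2557] [ 3.1402e+00 -1.2000e-03 -1.4312e+00] dp [-0.007 -0.014  1.411] turn [ 0.0009 -0.0008  0.0011] t 7.025
```

```bash
python3 -m inch '[{"dp":[-0.01,-0.014,0.2],"turn":[0.001,-0.001,0.001],"grip":-1},{"dp":[0,0,0.3],"turn":[0,0,0],"grip":-1},{"dp":[0,0,0.3],"turn":[0,0,0],"grip":-1},{"dp":[0,0,0.15],"turn":[0,0,0],"grip":-1},{"dp":[0,0,0],"turn":[0,0,0],"grip":-1}]'
python3 - <<'E'
from h import *
togo(.5226,.3198,.044,-1.433)
c=cap('wrist'); save(c,'pics/w2.png')
E
```

```text
clock: 7.65
position: [0.5223, 0.3194, 0.1123]
tool_rot: [3.14, -0.001, -1.434]
force: [0.6, -0.4, 0.8]
grip_width: 0.0858
gripper_force: 0.0
at [0.5223 0.3194 0.1123] [ 3.1400e+00 -7.0000e-04 -1.4338e+00] dp [-0.002 -0.003  0.455] turn [ 0.001  -0.0004 -0.0005] t 7.65
```

View pics/w2.png

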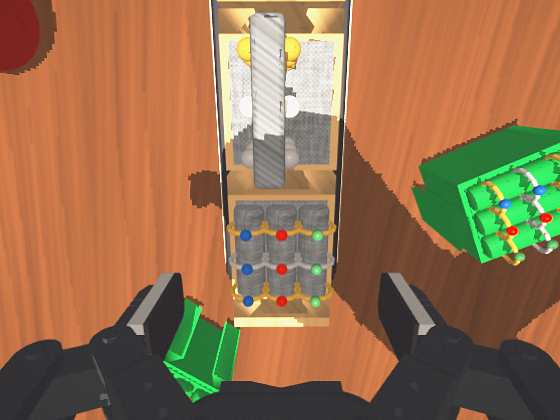

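The fingers straddle the ring block at (282,265) evenly. A green look-alike shows near the left finger at (200,345), so I check clearance there.

```bash
python3 - <<'E'
from h import *
ex=np.array([np.cos(.138),np.sin(.138)]);ey=np.array([-ex[1],ex[0]])
for f in('top','scene'):
    c=pickle.load(open(f+'.pkl','rb'));X=cloud(c)
    h=cv2.cvtColor(c['color'],cv2.COLOR_RGB2HSV)
    g=(h[...,0]>45)&(h[...,0]<80)&(h[...,1]>120)&(X[...,2]>.02)
    L=np.dstack([(X[...,:2]-[.5226,.3198])@ex,(X[...,:2]-[.5226,.3198])@ey])
    for s in(1,-1):
        k=g&(L[...,0]*s>0)&(np.hypot(L[...,0],L[...,1])<.2); p=L[k]
        d=np.hypot(*p.T); i=np.argsort(d)[:3]; print(f,s,k.sum(),p[i].round(3).tolist(),p.min(0),p.max(0))
E
```

```text
top 1 432 [[0.071, 0.09], [0.073, 0.089], [0.049, 0.105]] [0.03793762 0.08506152] [0.11864303 0.17231012]
top -1 406 [[-0.102, -0.015], [-0.103, -0.016], [-0.103, -0.015]] [-0.19016816 -0.06180793] [-0.10193245  0.01506672]
scene 1 765 [[0.048, 0.109], [0.074, 0.094], [0.048, 0.11]] [0.04289252 0.09231197] [0.12445409 0.17481714]
scene -1 502 [[-0.099, -0.012], [-0.1, -0.013], [-0.103, -0.008]] [-0.18622466 -0.05515588] [-0.09921906  0.0188281 ]
```

```bash
python3 -m inch '[{"dp":[0,-0.003,0.12],"turn":[0.001,0,0],"grip":-1},{"dp":[0,0,0.12],"turn":[0,0,0],"grip":-1},{"dp":[0,0,0.12],"turn":[0,0,0],"grip":-1},{"dp":[0,0,0.09],"turn":[0,0,0],"grip":-1},{"dp":[0,0,0],"turn":[0,0,0],"grip":-1}]'
python3 -m inch '[{"dp":[0,0,0],"turn":[0,0,0],"grip":-0.2},{"dp":[0,0,0],"turn":[0,0,0],"grip":0.2},{"dp":[0,0,0],"turn":[0,0,0],"grip":1},{"dp":[0,0,0],"turn":[0,0,0],"grip":1},{"dp":[0,0,0],"turn":[0,0,0],"grip":1},{"dp":[0,0,0],"turn":[0,0,0],"grip":1}]' 50
python3 - <<'E'
from h import *
s=manip.observe(); print(s['ft_torque'],s['force']); togo(.5226,.3198,.044,-1.433)
E
```

```text
clock: 8.32
position: [0.5231, 0.3207, 0.045]
tool_rot: [-3.141, -0.0, -1.433]
force: [0.5, -0.7, 0.2]
grip_width: 0.0853
gripper_force: 0.0
clock: 9.07
position: [0.5242, 0.3218, 0.048]
tool_rot: [-3.137, 0.002, -1.433]
force: [-1.2, 1.1, 6.3]
grip_width: 0.0555
gripper_force: 55.2
[ 0.28273471  0.6400012  -0.02994296] [-1.23801728  1.05384939  6.29303598]
at [0.5242 0.3218 0.048 ] [-3.1369e+00  2.4000e-03 -1.4326e+00] dp [0.012 0.013 0.026] turn [-0.003   0.0015  0.0002] t 9.075
```

```bash
python3 -m inch '[{"dp":[0,0,-0.03],"turn":[0,0,0],"grip":1},{"dp":[0,0,-0.04],"turn":[0,0,0],"grip":1},{"dp":[0,0,-0.05],"turn":[0,0,0],"grip":1},{"dp":[0,0,-0.05],"turn":[0,0,0],"grip":1},{"dp":[0,0,0],"turn":[0,0,0],"grip":1}]'
python3 - <<'E'
from h import *
s=manip.observe(); print(s['ft_torque'],s['force']); togo(.5242,.3218,.2,-1.433)
E
```

```text
clock: 9.7
position: [0.5241, 0.3216, 0.0733]
tool_rot: [-3.137, 0.002, -1.433]
force: [0.5, -0.9, -3.3]
grip_width: 0.0554
gripper_force: 54.4
[-0.02298242  0.03209687 -0.01337141] [ 0.50560044 -0.92677389 -3.29415236]
at [0.5241 0.3216 0.0733] [-3.1372e+00  2.4000e-03 -1.4328e+00] dp [-0.003 -0.005 -0.845] turn [-0.0028  0.0015  0.0001] t 9.7
```

```bash
python3 -m inch '[{"dp":[0,0,-0.06],"turn":[0,0,0],"grip":1},{"dp":[0,0,-0.08],"turn":[0,0,0],"grip":1},{"dp":[0,0,-0.08],"turn":[0,0,0],"grip":1},{"dp":[0,0,-0.08],"turn":[0,0,0],"grip":1},{"dp":[0,0,-0.1],"turn":[0,0,0],"grip":1},{"dp":[0,0,-0.12],"turn":[0,0,0],"grip":1},{"dp":[0,0,-0.12],"turn":[0,0,0],"grip":1},{"dp":[0,0,-0.12],"turn":[0,0,0],"grip":1},{"dp":[0,0,-0.08],"turn":[0,0,0],"grip":1},{"dp":[0,0,0],"turn":[0,0,0],"grip":1}]'
python3 - <<'E'
from h import *
c=pickle.load(open('top2.pkl','rb'))
# empty box: blue lining floor at z .008 and rim
for n in('top2','scene'):
    c=pickle.load(open(n+'.pkl','rb'));X=cloud(c);z=X[...,2]
    h=cv2.cvtColor(c['color'],cv2.COLOR_RGB2HSV)
    b=(h[...,0]>105)&(h[...,0]<125)&(h[...,1]>80)&(abs(X[...,0]-.55)<.1)&(X[...,1]<-.19)&(X[...,1]>-.34)
    print(n,b.sum(),'floor z',np.percentile(z[b],[10,30,50]))
    print(' lining',cv2.minAreaRect(X[b][:,:2].astype(np.float32)))
    r=(z>.022)&(z<.032)&(abs(X[...,0]-.55)<.1)&(X[...,1]<-.185)&(X[...,1]>-.34)
    print(' rim',cv2.minAreaRect(X[r][:,:2].astype(np.float32)),np.median(z[r]))
c=cap('scene'); save(c,'pics/s2.png')
s=manip.observe(); print(s['ft_torque'],s['force'],s['gripper_force']); togo(.5475,-.252,.2,-1.433)
E
```

```text
clock: 10.95
position: [0.5237, 0.3213, 0.1996]
tool_rot: [-3.137, 0.003, -1.433]
force: [-0.8, -0.8, -2.8]
grip_width: 0.0561
gripper_force: 54.5
top2 1342 floor z [0.004562   0.0063767  0.00761169]
 lining ((0.5494362711906433, -0.26095497608184814), (0.12174385786056519, 0.10486172884702682), 10.039872169494629)
 rim ((0.5479367971420288, -0.24729880690574646), (0.13565008342266083, 0.14430928230285645), 10.099828720092773) 0.02648071827403453
scene 1101 floor z [0.00626625 0.00783977 0.00883883]
 lining ((0.5474458932876587, -0.2631758153438568), (0.11444152891635895, 0.09770726412534714), 9.54461669921875)
 rim ((0.5502469539642334, -0.2561010420322418), (0.13942493498325348, 0.12765327095985413), 10.203433990478516) 0.027210694441617334
[-0.02346679  0.00462961  0.02264169] [ 0.11591733 -1.00237296 -2.33106898] 54.4979989528656
at [0.5233 0.3212 0.1983] [-3.1385e+00  1.9000e-03 -1.4328e+00] dp [ 3.807  0.366 -0.019] turn [-0.002   0.0012  0.0001] t 11.0
```

View pics/s2.png

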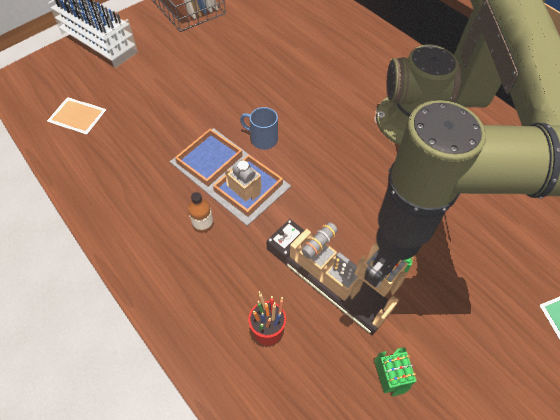

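The ring block is out, at (385,270) under the gripper. The earring and bracelet blocks are still seated at (345,270) and (320,245). Carrying on towards the box.

```bash
python3 -m inch '[{"dp":[0.04,0.004,0],"turn":[0,0,0],"grip":1},{"dp":[0.1,0.01,0],"turn":[0,0,0],"grip":1},{"dp":[0.16,0.015,0],"turn":[0,0,0],"grip":1},{"dp":[0.2,0.02,0],"turn":[0,0,0],"grip":1},{"dp":[0.22,0.02,0],"turn":[0,0,0],"grip":1},{"dp":[0.22,0.02,0],"turn":[0,0,0],"grip":1},{"dp":[0.22,0.02,0],"turn":[0,0,0],"grip":1},{"dp":[0.22,0.02,0],"turn":[0,0,0],"grip":1},{"dp":[0.22,0.02,0],"turn":[0,0,0],"grip":1},{"dp":[0.22,0.02,0],"turn":[0,0,0],"grip":1}]'
python3 -m inch '[{"dp":[0.22,0.02,0],"turn":[0,0,0],"grip":1},{"dp":[0.22,0.02,0],"turn":[0,0,0],"grip":1},{"dp":[0.22,0.02,0],"turn":[0,0,-0.005],"grip":1},{"dp":[0.22,0.02,0],"turn":[0,0,-0.005],"grip":1},{"dp":[0.2,0.02,0],"turn":[0,0,-0.005],"grip":1},{"dp":[0.16,0.015,0],"turn":[0,0,-0.005],"grip":1},{"dp":[0.1,0.01,0],"turn":[0,0,0],"grip":1},{"dp":[0.05,0.005,0],"turn":[0,0,0],"grip":1},{"dp":[0,0,0],"turn":[0,0,0],"grip":1},{"dp":[0,0,0],"turn":[0,0,0],"grip":1}]'
python3 - <<'E'
from h import *
c=cap('wrist'); save(c,'pics/w3.png'); pickle.dump(c,open('w3.pkl','wb')); X=cloud(c); z=X[...,2]
h=cv2.cvtColor(c['color'],cv2.COLOR_RGB2HSV)
b=(h[...,0]>105)&(h[...,0]<125)&(h[...,1]>80)&(X[...,1]<-.19)&(z<.03)
print('lining',cv2.minAreaRect(X[b][:,:2].astype(np.float32)),b.sum(),np.percentile(z[b],[10,50,90]))
r=(z>.021)&(z<.034)&(X[...,1]<-.19)&(X[...,0]>.46)&(X[...,0]<.64)
print('rim',cv2.minAreaRect(X[r][:,:2].astype(np.float32)),r.sum(),np.median(z[r]))
togo(.549,-.259,.2,-1.40)
E
```

```text
clock: 12.25
position: [0.5352, 0.0446, 0.198]
tool_rot: [-3.138, 0.001, -1.434]
force: [0.7, -0.0, -2.7]
grip_width: 0.0553
gripper_force: 54.5
clock: 13.5
position: [0.5472, -0.1614, 0.1974]
tool_rot: [-3.138, 0.002, -1.401]
force: [-0.7, 0.5, -2.4]
grip_width: 0.0554
gripper_force: 54.5
lining ((0.48559483885765076, -0.25614938139915466), (0.13027159869670868, 0.2680218517780304), 89.38634490966797) 18094 [0.005952   0.0069883  0.00808914]
rim ((0.5487163066864014, -0.25605595111846924), (0.1358308047056198, 0.12030858546495438), 10.000988006591797) 3793 0.026249206693155613
at [ 0.5472 -0.1613  0.1975] [-3.1382e+00  1.5000e-03 -1.4005e+00] dp [ 0.644  0.099 -0.018] turn [-0.0021  0.0009 -0.0003] t 13.55
```

View pics/w3.png

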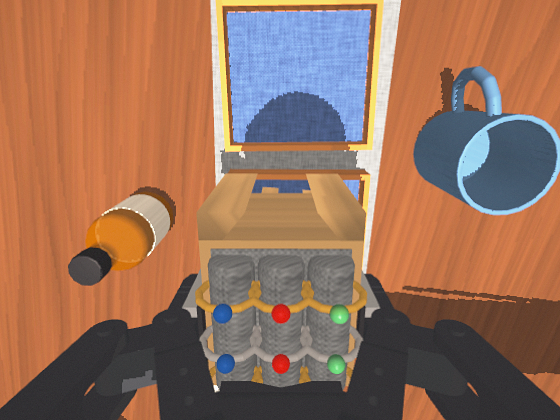

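```bash
python3 -m inch '[{"dp":[0.06,0.01,0],"turn":[0,0,-0.003],"grip":1},{"dp":[0.12,0.02,0],"turn":[0,0,0],"grip":1},{"dp":[0.15,0.025,0],"turn":[0,0,0],"grip":1},{"dp":[0.14,0.02,0],"turn":[0,0,0],"grip":1},{"dp":[0.09,0.015,0],"turn":[0,0,0],"grip":1},{"dp":[0.05,0.005,0],"turn":[0,0,0],"grip":1},{"dp":[0,0,0],"turn":[0,0,0],"grip":1},{"dp":[0,0,0],"turn":[0,0,0],"grip":1}]'
python3 - <<'E'
from h import *
c=pickle.load(open('w3.pkl','rb')); p=c['s']['position']
for v in(240,): q=onz(c,282,v,.2345); print('face edge',q,dep(c,282,v), 'ahead of tcp',np.linalg.norm((q-p)[:2]))
togo(.5482,-.2534,.036,-1.396)
E
```

```text
clock: 14.55
position: [0.549, -0.2541, 0.1973]
tool_rot: [-3.138, 0.001, -1.396]
force: [-0.6, -0.2, -2.1]
grip_width: 0.0558
gripper_force: 54.5
face edge [ 0.55271607 -0.19521202  0.2345    ] [ 0.55256253 -0.19432357  0.23242431] ahead of tcp 0.034294871503324297
at [ 0.549  -0.2541  0.1973] [-3.1384e+00  1.5000e-03 -1.3963e+00] dp [-0.004  0.008  1.075] turn [-0.0021  0.0009 -0.0002] t 14.55
```

```bash
python3 -m inch '[{"dp":[0,0.006,0.06],"turn":[0,0,0],"grip":1},{"dp":[0,0,0.12],"turn":[0,0,0],"grip":1},{"dp":[0,0,0.15],"turn":[0,0,0],"grip":1},{"dp":[0,0,0.18],"turn":[0,0,0],"grip":1},{"dp":[0,0,0.17],"turn":[0,0,0],"grip":1},{"dp":[0,0,0.14],"turn":[0,0,0],"grip":1},{"dp":[0,0,0.1],"turn":[0,0,0],"grip":1},{"dp":[0,0,0.06],"turn":[0,0,0],"grip":1},{"dp":[0,0,0.04],"turn":[0,0,0],"grip":1},{"dp":[0,0,0],"turn":[0,0,0],"grip":1}]'
python3 - <<'E'
from h import *
togo(.5482,-.2534,.033,-1.396); s=manip.observe();print(s['force'],s['ft_torque'])
E
```

```text
clock: 15.8
position: [0.5485, -0.2544, 0.0442]
tool_rot: [-3.138, 0.001, -1.397]
force: [0.5, 0.3, -2.0]
grip_width: 0.0552
gripper_force: 54.5
at [ 0.5485 -0.2544  0.0442] [-3.1384e+00  1.3000e-03 -1.3966e+00] dp [-0.007  0.001  0.075] turn [-0.002   0.0008 -0.0004] t 15.8
[ 0.52730524  0.31905114 -1.98738254] [-0.02255977  0.02791571 -0.04702844]
```

```bash
python3 -m inch '[{"dp":[0,0,0.02],"turn":[0,0,0],"grip":1},{"dp":[0,0,0.02],"turn":[0,0,0],"grip":1},{"dp":[0,0,0.015],"turn":[0,0,0],"grip":1},{"dp":[0,0,0],"turn":[0,0,0],"grip":1}]'
python3 -m inch '[{"dp":[0,0,0.01],"turn":[0,0,0],"grip":1},{"dp":[0,0,0.007],"turn":[0,0,0],"grip":1},{"dp":[0,0,0],"turn":[0,0,0],"grip":1}]'
```

```text
clock: 16.3
position: [0.5483, -0.2544, 0.0358]
tool_rot: [-3.139, 0.002, -1.397]
force: [-0.7, -0.0, -3.1]
grip_width: 0.0555
gripper_force: 54.5
clock: 16.68
position: [0.5484, -0.2543, 0.0333]
tool_rot: [-3.139, 0.001, -1.397]
force: [0.2, -0.6, -2.0]
grip_width: 0.0554
gripper_force: 54.5
```

```bash
python3 -m inch '[{"dp":[0,0,0.007],"turn":[0,0,0],"grip":1},{"dp":[0,0,0],"turn":[0,0,0],"grip":1}]'
python3 -m inch '[{"dp":[0,0,0.007],"turn":[0,0,0],"grip":1},{"dp":[0,0,0],"turn":[0,0,0],"grip":1}]'
```

```text
clock: 16.92
position: [0.5485, -0.2543, 0.0323]
tool_rot: [-3.138, 0.001, -1.397]
force: [-0.3, 0.5, -2.1]
grip_width: 0.0552
gripper_force: 54.5
clock: 17.18
position: [0.5484, -0.2543, 0.0312]
tool_rot: [-3.139, 0.001, -1.397]
force: [0.3, -0.1, -2.9]
grip_width: 0.0554
gripper_force: 54.5
```

```bash
python3 -m inch '[{"dp":[0,0,0.006],"turn":[0,0,0],"grip":1},{"dp":[0,0,0],"turn":[0,0,0],"grip":1}]'
python3 -m inch '[{"dp":[0,0,0.006],"turn":[0,0,0],"grip":1},{"dp":[0,0,0],"turn":[0,0,0],"grip":1}]'
```

```text
clock: 17.42
position: [0.5486, -0.2545, 0.031]
tool_rot: [-3.138, 0.001, -1.397]
force: [-1.2, 1.1, 0.9]
grip_width: 0.0555
gripper_force: 54.7
clock: 17.68
position: [0.5487, -0.2545, 0.031]
tool_rot: [-3.138, 0.001, -1.396]
force: [-3.1, 2.2, 5.5]
grip_width: 0.0552
gripper_force: 55.4
```

```bash
python3 -m inch '[{"dp":[0,0,-0.005],"turn":[0,0,0],"grip":1},{"dp":[0,0,0],"turn":[0,0,0],"grip":1},{"dp":[0,0,0],"turn":[0,0,0],"grip":-0.36},{"dp":[0,0,0],"turn":[0,0,0],"grip":-0.45},{"dp":[0,0,0],"turn":[0,0,0],"grip":-0.7},{"dp":[0,0,0],"turn":[0,0,0],"grip":-0.7},{"dp":[0,0,0],"turn":[0,0,0],"grip":-0.7}]' 20
python3 - <<'E'
from h import *
s=manip.observe();print(s['force'],s['gripper_force'],s['grip_width'])
E
```

```text
clock: 18.55
position: [0.5486, -0.2544, 0.0303]
tool_rot: [-3.138, 0.001, -1.397]
force: [0.3, 0.6, -0.3]
grip_width: 0.0729
gripper_force: 0.0
[ 0.28418287  0.58014111 -0.29088562] 0.0 0.0728525880610661
```

Released cleanly; retreat straight up, then clear of the view.

```bash
python3 -m inch '[{"dp":[0,0,-0.05],"turn":[0,0,0],"grip":-0.7},{"dp":[0,0,-0.1],"turn":[0,0,0],"grip":-0.7},{"dp":[0,0,-0.15],"turn":[0,0,0],"grip":-0.7},{"dp":[0,0,-0.25],"turn":[0,0,0],"grip":-0.7},{"dp":[0,0,-0.3],"turn":[0,0,0],"grip":-0.7},{"dp":[0,0,-0.3],"turn":[0,0,0],"grip":-0.7},{"dp":[0,0,-0.25],"turn":[0,0,0],"grip":-0.7}]'
python3 -m inch '[{"dp":[-0.15,0,0],"turn":[0,0,0],"grip":-0.7},{"dp":[-0.3,0,0],"turn":[0,0,0],"grip":-0.7},{"dp":[-0.3,0,0],"turn":[0,0,0],"grip":-0.7},{"dp":[-0.15,0,0],"turn":[0,0,0],"grip":-0.7},{"dp":[0,0,0],"turn":[0,0,0],"grip":-0.7},{"dp":[0,0,0],"turn":[0,0,0],"grip":-0.7}]'
python3 - <<'E'
from h import *
c=cap('wrist'); save(c,'pics/w4.png'); X=cloud(c)
t=cap('top'); Y=cloud(t)
def blk(X,h,lo=.05,hi=.13):
    k=(X[...,2]>lo)&(X[...,2]<hi)&(abs(X[...,0]-.55)<.06)&(X[...,1]<-.19)&(X[...,1]>-.32);print(k.sum(),cv2.minAreaRect(X[k][:,:2].astype(np.float32)),X[k][:,2].max())
blk(X,0);blk(Y,0)
k=(abs(X[...,2]-.067)<.006)&(abs(X[...,0]-.55)<.06)&(X[...,1]<-.19)&(X[...,1]>-.32);p=X[k]
A=np.c_[p[:,:2]-p[:,:2].mean(0),np.ones(len(p))];print('wood plane',np.linalg.lstsq(A,p[:,2],rcond=None)[0],len(p))
k=(abs(Y[...,0]-.56)<.05)&(abs(Y[...,1]-.0765)<.02)&(Y[...,2]>.075);print('toggle',Y[k].mean(0))
o=pickle.load(open('top.pkl','rb'));d=np.abs(cloud(o)[...,2]-Y[...,2])
m=cv2.morphologyEx((d>.02).astype(np.uint8),cv2.MORPH_OPEN,np.ones((3,3)))
n,l,st,ce=cv2.connectedComponentsWithStats(m);print([ (st[i].tolist()) for i in range(1,n) if st[i,4]>12])
save(t,'pics/t4.png')
E
```

```text
clock: 19.42
position: [0.5479, -0.255, 0.2441]
tool_rot: [-3.136, -0.0, -1.397]
force: [0.8, -0.7, -0.8]
grip_width: 0.0727
gripper_force: 0.0
clock: 20.18
position: [0.5246, -0.1222, 0.2413]
tool_rot: [-3.137, 0.001, -1.397]
force: [0.1, 0.6, -0.3]
grip_width: 0.0723
gripper_force: 0.0
4785 ((0.5476066470146179, -0.2454572170972824), (0.055932316929101944, 0.05873067304491997), 9.859003067016602) 0.09153604123538384Traceback (most recent call last):
  File "<stdin>", line 6, in <module>
  File "<stdin>", line 5, in blk
    return umr_maximum(a, axis, None, out, keepdims, initial, where)
ValueError: zero-size array to reduction operation maximum which has no identity
```

View pics/w4.png

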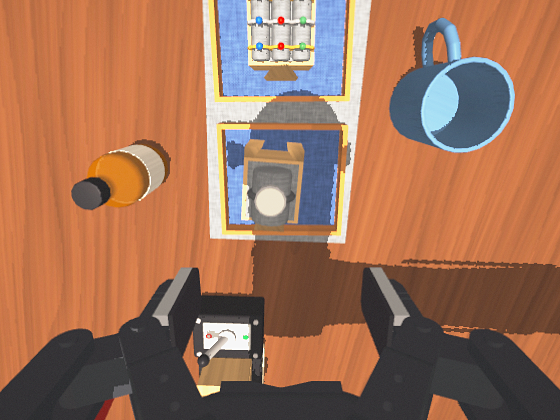

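The block stands square in the empty box at (280,40), rings on, and the toggle leans to the red side at (210,350). I take one last check of levelness, the neighbours and the bystanders.

```bash
python3 -m inch '[{"dp":[0,0.25,-0.1],"turn":[0,0,0],"grip":-0.7},{"dp":[0,0.35,-0.1],"turn":[0,0,0],"grip":-0.7},{"dp":[0,0.3,0],"turn":[0,0,0],"grip":-0.7},{"dp":[0,0,0],"turn":[0,0,0],"grip":-0.7},{"dp":[0,0,0],"turn":[0,0,0],"grip":-0.7}]'
python3 - <<'E'
from h import *
t=cap('top'); Y=cloud(t); s=cap('scene'); Z=cloud(s)
for X in(Y,Z):
    q=X[...,2]
    k=(abs(q-.067)<.006)&(abs(X[...,0]-.55)<.06)&(X[...,1]<-.19)&(X[...,1]>-.32);p=X[k]
    if len(p)>10:print('wood',np.linalg.lstsq(np.c_[p[:,:2]-p[:,:2].mean(0),np.ones(len(p))],p[:,2],rcond=None)[0],len(p))
for n,X in(('top',Y),('scene',Z)):
    o=pickle.load(open(n+'.pkl','rb'));d=np.abs(cloud(o)[...,2]-X[...,2])
    m=cv2.morphologyEx((d>.015).astype(np.uint8),cv2.MORPH_OPEN,np.ones((3,3)))
    N,l,st,ce=cv2.connectedComponentsWithStats(m);print(n,[st[i].tolist() for i in range(1,N) if st[i,4]>12])
I=cv2.cvtColor(s['color'],cv2.COLOR_RGB2BGR)
a=np.hstack([cv2.resize(I[110:240,150:300],(400,347),interpolation=2),cv2.resize(I[210:340,260:410],(400,347),interpolation=2)])
cv2.imwrite('pics/s5.png',a)
E
```

```text
clock: 20.9
position: [0.3916, -0.1456, 0.2701]
tool_rot: [-3.138, 0.002, -1.398]
force: [0.4, 0.4, -0.3]
grip_width: 0.0723
gripper_force: 0.0
wood [ 0.02318664 -0.00053796  0.06765773] 215
wood [-0.0187579  -0.01518783  0.06798657] 233
top [[264, 197, 4, 6, 21], [365, 199, 33, 23, 563], [168, 206, 31, 22, 517], [266, 210, 4, 5, 20], [225, 244, 229, 176, 20774], [0, 313, 91, 77, 3520]]
scene [[254, 0, 51, 91, 3095], [359, 0, 58, 19, 675], [431, 0, 129, 134, 9041], [385, 46, 41, 69, 1743], [189, 131, 35, 35, 792], [557, 215, 3, 5, 13], [288, 220, 7, 12, 51], [554, 229, 6, 12, 61], [279, 231, 6, 5, 27], [347, 275, 44, 44, 1125]]
```

View pics/s5.png

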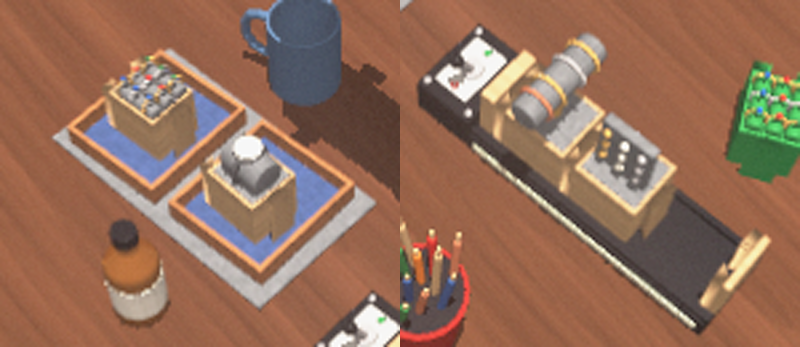

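The ring block is upright and flat in the box with its rings on, and the toggle is on the red side. The other blocks are seated and only the block, toggle and arm have changed since the first pictures.

```bash
python3 -c "
from station import manip
print(manip.finish_job())"
```

```text
the job is handed in; nothing more can be done
None
```

The job is handed in at about 21 s on the robot's clock: the light's toggle is off, and the ring block stands upright and flat in the empty lock-up box with its rings on; nothing else had moved in the final camera check.

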